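# Sort two keyed collars onto the keyed spindles they fit

## Robot

A 6-joint arm with a two-finger parallel gripper is mounted at the origin on the work surface. World frame = base frame: x ahead of the robot, y to its left, z up, the work surface at z = 0. Lengths are in m, angles in rad, forces in N, time in s.
With the tool pointing down it reaches from about 0.375 to 0.9 m from the base axis. Payload 3.1 kg.
Tool frame: the origin (TCP) lies on the centre line of the jaws, within the pads' length; the fingertips stand robot.finger_overhang ahead of it and the grasp point (between the pads) lies 2 mm behind it (robot.finger_overhang is the distance from the TCP to the fingertips, in m); z points along the fingers, y is the direction in which the jaws open and shut (so a half turn about z gives the same grasp; the last joint's range is limited). The gripper opens to 87 mm and grips with 3 to 60 N. Pads are 19 mm wide; open, the fingers measure 117 mm over their backs; the gripper's body (75 mm by 190 mm) begins 51 mm behind the grasp point.
Start: joints at [-1.317, 0.527, 1.433, -0, 1.181, -0.178], TCP at [0.262, -0.568, 0.24] pointing down, gripper open.
Joint ranges: [-3.08, 3.08], [-0.75, 2.2], [0.22, 2.44], [-1.43, 4.57], [0, 2.65], [-2.85, 2.85]. Speed limits (rad/s): [2.79, 2.79, 3.14, 3.14, 3.14, 3.14].

## Interface

Orientations are given as a unit quaternion [x, y, z, w].
In Python, from rig import robot gives the robot as it stands. The module is installed in compiled form; this text tells all that it offers.
- The arm moves only by the tool step_arm, never from a script. Its arguments are lists of equal length, an entry for each row: "slide": the shift along the tool's x, y, z in mm, a list of three; "twist": the turn about the tool's z in degrees. A call has 1 to 20 rows; each row shifts and turns the commanded pose from where the row before left it, along the tool's axes as they then stand; what a row does not reach is not made up. A row lasts 1/12 s, in which the tool goes at most 41.7 mm and 7.16 degrees, less where a joint would pass 70% of its speed; a pose out of reach is approached as far as the arm can. A call is refused whole if a number of a shift passes 41.7 or a number of a turn 7.16, either way. A call with a gripper value outside its range is refused whole. "jaw" is the finger opening in mm, from 0 to 87, set as the call begins (left out, the last holds). The fingers move at their own pace and stop on an object; "force" is the grip in N (left out, the last holds). Time passes only in rows, so rows that do not move let the fingers close. It gives the time, the measured TCP pose, the force and the opening at its end, in the units of the state.
- robot.get_obs(): the state, without advancing time (a new reading comes with each control period).
- robot.camera(name): name is "scene" or "top"; returns a dict with "color" (384x512x3 uint8, blue, green, red), "depth" (384x512 float32, m along the optical axis (not along the pixel's ray), 0 where there is no reading), "camera_matrix" (3x3 intrinsics, pixels), "k1" (the pictures are not rectified: a ray, as slopes to the right and down, at radius r is drawn at 1 + k1 r^2 times it, then the intrinsics apply), "origin" and "orientation" of the camera in the world. Camera axes: x right, y down, z forward; pixel columns grow to the right and rows downward; lengths in m; the calibration is good to about 2 mm. A picture is of the moment at which its call begins.
- robot.hand_in(): hands the job in, once; it reports no verdict.
The state is a dict: "time": time; "q": joint angles; "joint_velocities": joint speeds; "joint_torque": joint torques, N m; "position": TCP position; "tool_rot": TCP orientation; "ft_force": force on the tool from outside, world axes, zero at the start; "moment": the same for the moment, N m; "grip_width": finger opening in m.
Only numpy, scipy, OpenCV 4.12 (cv2) and the standard library are available. Lean on these libraries where they do the work, as an engineer would, in place of code of your own. Each camera call takes 0.05 s, during which the arm holds its last target.

## Task

Two of the three dark collars on the optical table have a pair of keyways: in one the keyways are opposite each other, in the other they are at a right angle. Put each of these two on the spindle whose keys match it, pushed down over the keys until it lies flat on the spindle's foot, and let go. The third collar, without keyways, fits neither spindle.

Things in the scene. Friction and masses are not known exactly. Their poses are not given: they have to be found in the camera images.
- collar_opposite_mid (a point): Collar with opposite keyways: dark anodised ring, twelve-sided, 64 mm across flats (flats face its own x axis and every 30 degrees round), 30 mm high, 0.15 kg, lying flat. Bore 30 mm. Two through keyways 18 mm wide reach 28.5 mm from the centre: one towards its own +x, one towards -x. Point: its centre, half-way up; z is the bore axis, up. (A third collar has no keyways.)
- collar_corner_mid (a point): Collar with keyways at a right angle: dark anodised ring, twelve-sided, 64 mm across flats (flats face its own x axis and every 30 degrees round), 30 mm high, 0.15 kg, lying flat. Bore 30 mm. Two through keyways 18 mm wide reach 28.5 mm from the centre: one towards its own +x, one towards +y. Point: its centre, half-way up; z is the bore axis, up.
- post_opposite_seat (a point): Spindle with opposite keys: fixed steel spindle on a foot 84 mm square. Shaft 19 mm in diameter, 46 mm tall above the foot's top, the last 14 mm a cone. Two keys 7 mm wide reach 23 mm from the axis, 26 mm tall, top bevelled: one towards its own +x, one towards -x. Point: on the axis at the foot's top, 20 mm above the table, where a collar lies when home; z up. Play 5 mm and 15 degrees either way.
- post_corner_seat (a point): Spindle with keys at a right angle: fixed steel spindle on a foot 84 mm square. Shaft 19 mm in diameter, 46 mm tall above the foot's top, the last 14 mm a cone. Two keys 7 mm wide reach 23 mm from the axis, 26 mm tall, top bevelled: one towards its own +x, one towards +y. Point: on the axis at the foot's top, 20 mm above the table, where a collar lies when home; z up. Play 5 mm and 15 degrees either way.
Things that resemble listed ones, but are neither listed nor needed, are in the scene too. What is shaped like the part that bears post_opposite_seat but orange or purple is not meant.

How it is judged:
By the outcome, as a careful person would: the job done as asked, in the order asked, and still so for the second after the job is handed in, with the robot touching nothing.
It also fails if it takes over 58 s, if anything falls off the work surface, if the arm or the gripper's body presses on something with over 40 N, if the wrist force passes 120 N, or if a joint passes its speed limit or range.

## Working session

There is one attempt and no reset: what is moved stays moved. The work goes in short steps, Python scripts to look and compute and a tool call to move; the robot and the scene stay as the last step left them, time stands still between calls to the robot, and variables do not carry over. Pictures are saved under pics/ and viewed, and the job is handed in when it is done.

Besides the shell and the picture viewer there is one more tool, called after "Call:" as a command line: name --pt "numbers of a row" for each row, then --argument value for the rest. step_arm: Moves the arm, as the interface text tells. Its arguments: {"type":"object","properties":{"slide":{"type":"array","items":{"type":"array","items":{"type":"number"}}},"twist":{"type":"array","items":{"type":"number"}},"jaw":{"type":"number"},"force":{"type":"number"}},"required":["slide","twist"]}

```bash
mkdir -p pics; ls; python3 - <<'E'
from rig import robot
import cv2,numpy as np
print(robot.finger_overhang)
o=robot.get_obs();print(o)
for n in("scene","top"):
    c=robot.camera(n)
    np.savez(f"cam_{n}0.npz",**c)
    cv2.imwrite(f"pics/{n}0.png",c["color"])
    print(n,c["camera_matrix"],c["k1"],c["origin"],c["orientation"])
E
```

```text
pics
0.017
{'time': 0.0, 'q': array([-1.31753292e+00,  5.28436887e-01,  1.43388112e+00, -1.84064838e-05,
        1.18141820e+00, -1.78524890e-01]), 'joint_velocities': array([ 0.00063978,  0.00115586, -0.00161742,  0.00034415, -0.00358603,
        0.00119346]), 'joint_torque': array([ 3.70710786e-04, -4.40042388e+01, -1.76593190e+01,  6.32211403e-02,
        5.83368691e-02, -1.79822982e-04]), 'position': array([ 0.26139162, -0.56695206,  0.23859634]), 'tool_rot': array([ 9.76783928e-01,  2.14224205e-01, -4.85468163e-05, -1.07071023e-03]), 'ft_force': array([ 0.3762459 ,  0.37953057, -0.49493188]), 'moment': array([-0.02772887,  0.03743136,  0.00745838]), 'grip_width': 0.0866258215829657}
scene [[434.998846     0.         245.77040555]
 [  0.         434.998846   188.74626603]
 [  0.           0.           1.        ]] 0.014297476786810875 [ 1.0305     -0.01286529  0.78667912] [ 0.65364512  0.69275275 -0.22536442 -0.20506724]
top [[376.1476053    0.         255.71420879]
 [  0.         376.1476053  192.17282125]
 [  0.           0.           1.        ]] -0.059916493314315214 [ 0.40913081 -0.06487241  0.7220738 ] [-0.69716255  0.71170628 -0.05081334  0.06968894]
```

View pics/top0.png

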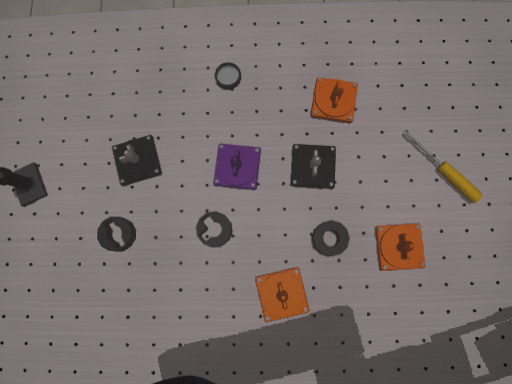

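View pics/scene0.png

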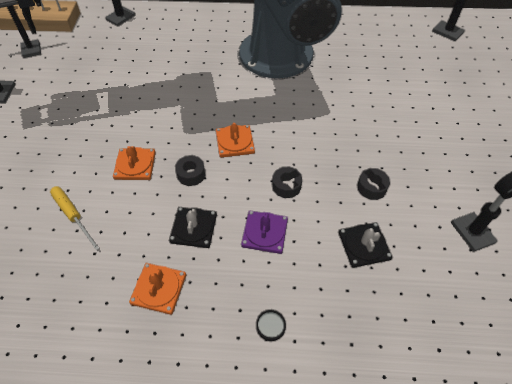

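```bash
python3 - <<'E'
import cv2,numpy as np
c=np.load("cam_top0.npz")["color"]; s=np.load("cam_scene0.npz")["color"]
def crop(im,u,v,r=32): return cv2.resize(np.clip(im[v-r:v+r,u-r:u+r].astype(float)*1.6,0,255).astype(np.uint8),(264,264),interpolation=cv2.INTER_CUBIC)
a=np.hstack([crop(c,116,234),crop(c,213,229),crop(c,330,238)])
b=np.hstack([crop(c,136,160),crop(c,314,166),np.zeros((264,264,3),np.uint8)])
cv2.imwrite("pics/crops.png",np.vstack([a,b]))
a=np.hstack([crop(s,374,184),crop(s,287,182),crop(s,190,171)])
b=np.hstack([crop(s,366,242),crop(s,193,226),np.zeros((264,264,3),np.uint8)])
cv2.imwrite("pics/crops2.png",np.vstack([a,b]))
E
```

```text
(no output)
```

View pics/crops.png

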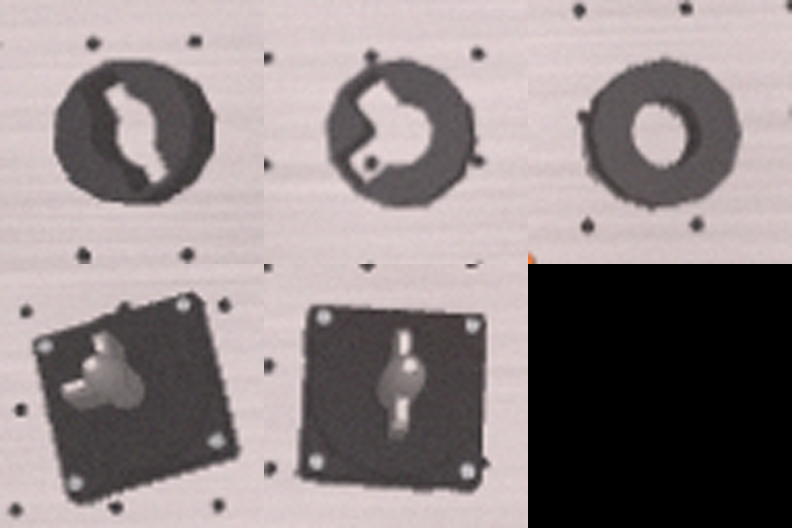

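View pics/crops2.png

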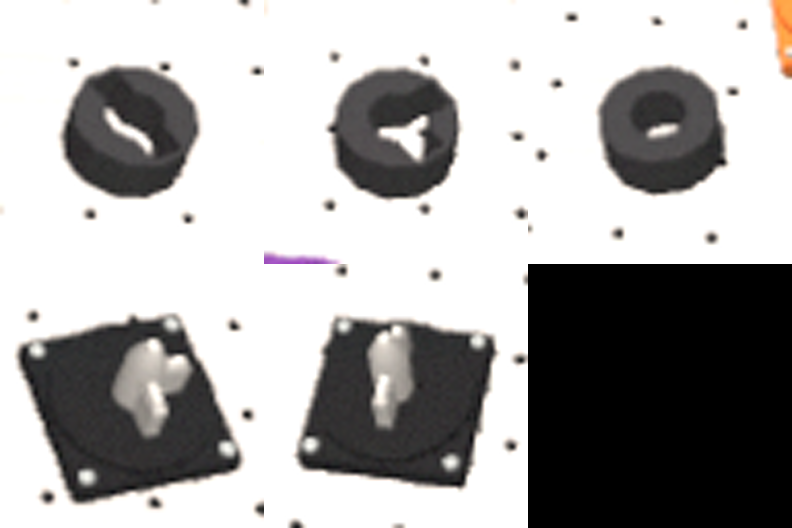

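```bash
cat > h.py <<'E'
import numpy as np,cv2
from scipy.spatial.transform import Rotation as R
def load(f): return dict(np.load(f))
def world(c):
    K=c["camera_matrix"];k1=float(c["k1"]);h,w=c["depth"].shape
    u,v=np.meshgrid(np.arange(w),np.arange(h))
    p=cv2.undistortPoints(np.stack([u,v],-1).reshape(-1,1,2).astype(np.float64),K,np.array([k1,0,0,0]))[:,0]
    d=c["depth"].reshape(-1,1)
    P=np.hstack([p*d,d])@R.from_quat(c["orientation"]).as_matrix().T+c["origin"]
    return P.reshape(h,w,3)
def ortho(c,x0,y0,z,half=0.055,n=220):
    "image of plane z around x0,y0: column = +y... rows: x decreasing down, cols: y decreasing right"
    s=np.linspace(half,-half,n)
    X,Y=np.meshgrid(s+x0,s+y0,indexing='ij')
    P=np.stack([X,Y,np.full_like(X,z)],-1).reshape(-1,3)
    M=R.from_quat(c["orientation"]).as_matrix()
    rv=cv2.Rodrigues(M.T)[0]; t=-M.T@c["origin"]
    q,_=cv2.projectPoints(P,rv,t,c["camera_matrix"],np.array([float(c["k1"]),0,0,0]))
    m=q.reshape(n,n,2).astype(np.float32)
    return m
E
python3 - <<'E'
from h import *
T={"opp":(116,234),"cor":(213,229),"plain":(330,238),"pcor":(136,158),"popp":(314,165)}
c=load("cam_top0.npz");W=world(c)
print("table z",np.nanmedian(W[280:300,20:140,2]))
for n,(u,v) in T.items():
    r=32;w=W[v-r:v+r,u-r:u+r].reshape(-1,3)
    g=(c["color"][v-r:v+r,u-r:u+r].max(2)<110).reshape(-1)
    for lo,hi in((.012,.025),(.025,.036),(.038,.052),(.055,.07)):
        m=(w[:,2]>lo)&(w[:,2]<hi)
        if m.sum()>10:
            p=w[m];rc=cv2.minEnclosingCircle(p[:,:2].astype(np.float32)*1000);ra=cv2.minAreaRect(p[:,:2].astype(np.float32)*1000)
            print(n,lo,m.sum(),np.median(p[:,2]).round(4),rc,ra)
E
```

```text
table z -6.459119864354879e-05
opp 0.012 172 0.0187 ((457.68060302734375, 215.7391815185547), 32.347930908203125) ((460.46673583984375, 211.92654418945312), (62.0145149230957, 47.497432708740234), 29.4509334564209)
opp 0.025 644 0.0299 ((457.49468994140625, 220.0780792236328), 33.1644287109375) ((457.5927734375, 220.41629028320312), (64.3664779663086, 63.75696563720703), 89.06395721435547)
cor 0.012 61 0.0179 ((461.55731201171875, 31.407861709594727), 31.681650161743164) ((459.4377746582031, 29.905059814453125), (59.13909912109375, 56.66945266723633), 83.25065612792969)
cor 0.025 625 0.0299 ((462.1970520019531, 32.93027877807617), 32.87270736694336) ((461.8843994140625, 32.96736145019531), (63.93260955810547, 64.1707534790039), 8.581000328063965)
plain 0.012 50 0.0185 ((421.3388671875, -157.17132568359375), 48.50004577636719) ((418.6346130371094, -159.82662963867188), (47.96697235107422, 93.27977752685547), 58.70576477050781)
plain 0.025 783 0.03 ((440.8624572753906, -183.33152770996094), 32.79783630371094) ((441.39404296875, -183.01739501953125), (62.42696762084961, 63.1989707946777
[... 798 characters left out ...]
25, -159.186767578125), 57.59148406982422) ((581.1998901367188, -158.63314819335938), (83.87806701660156, 83.66718292236328), 84.75260925292969)
popp 0.025 22 0.0311 ((581.7384033203125, -156.4166717529297), 23.368167877197266) ((581.3182373046875, -155.58399963378906), (46.05311965942383, 12.357248306274414), 10.356369018554688)
popp 0.038 74 0.0449 ((581.1121826171875, -159.85580444335938), 23.20328140258789) ((581.1779174804688, -156.28561401367188), (14.02256965637207, 46.284976959228516), 88.9453353881836)
popp 0.055 57 0.0611 ((580.9703979492188, -158.33004760742188), 8.069300651550293) ((580.419677734375, -158.34815979003906), (15.32682991027832, 14.191760063171387), 45.7226676940918)
```

```bash
python3 - <<'E'
from h import *
c=load("cam_top0.npz");W=world(c)
C={"opp":(.4575,.2202),"cor":(.462,.033),"pcor":(.6026,.1888),"popp":(.5811,-.1587)}
tiles=[]
for n,(x,y) in C.items():
    z=.03 if n in("opp","cor") else .045
    m=ortho(c,x,y,z)
    im=cv2.remap(c["color"],m,None,cv2.INTER_CUBIC); H=cv2.remap(W[...,2].astype(np.float32),m,None,cv2.INTER_LINEAR)
    s=np.linspace(.055,-.055,220);X,Y=np.meshgrid(s,s,indexing='ij');r=np.hypot(X,Y);a=np.degrees(np.arctan2(Y,X))
    if z==.03: k=(H<.024)&(r>.018)&(r<.026)
    else: k=(H>.036)&(H<.052)&(r>.0125)&(r<.0235)
    nc,l,st,ce=cv2.connectedComponentsWithStats(k.astype(np.uint8))
    for i in range(1,nc):
        if st[i,4]>30:
            mm=l==i; print(n,st[i,4],"ang",np.degrees(np.arctan2(Y[mm].mean(),X[mm].mean())).round(1),"r",r[mm].mean().round(4),"cen mm",(X[mm].mean()*1000).round(1),(Y[mm].mean()*1000).round(1))
    im=np.clip(im*1.7,0,255).astype(np.uint8); im[k]=im[k]//2+np.array([0,0,120],np.uint8)
    # contour of top
    t=(np.abs(H-.03)<.005)&(r<.04) if z==.03 else H>.014
    cs,_=cv2.findContours(t.astype(np.uint8),0,1); q=max(cs,key=cv2.contourArea); M=cv2.moments(q)
    px=0.11/219
    print(n,"contour centroid", x+.055-M['m01']/M['m00']*px, y+.055-M['m10']/M['m00']*px)
    cv2.circle(im,(110,110),2,(0,255,0),-1)
    tiles.append(cv2.resize(im,(300,300)))
cv2.imwrite("pics/ortho.png",np.vstack([np.hstack(tiles[:2]),np.hstack(tiles[2:])]))
E
```

```text
opp 561 ang 24.4 r 0.0219 cen mm 19.4 8.8
opp 509 ang -146.5 r 0.022 cen mm -17.9 -11.9
opp contour centroid 0.4574527955017712 0.21936435540653207
cor 610 ang 36.6 r 0.022 cen mm 17.1 12.7
cor 572 ang 129.2 r 0.022 cen mm -13.5 16.6
cor contour centroid 0.4617346662632747 0.03277655491239915
pcor 344 ang 15.9 r 0.0168 cen mm 15.6 4.4
pcor 349 ang 110.5 r 0.0174 cen mm -6.0 16.1
pcor contour centroid 0.5952679215302626 0.17962237683500953
popp 294 ang -3.6 r 0.0174 cen mm 17.2 -1.1
popp 304 ang 172.7 r 0.018 cen mm -17.7 2.3
popp contour centroid 0.5735034514364797 -0.1557275241146217
```

View pics/ortho.png

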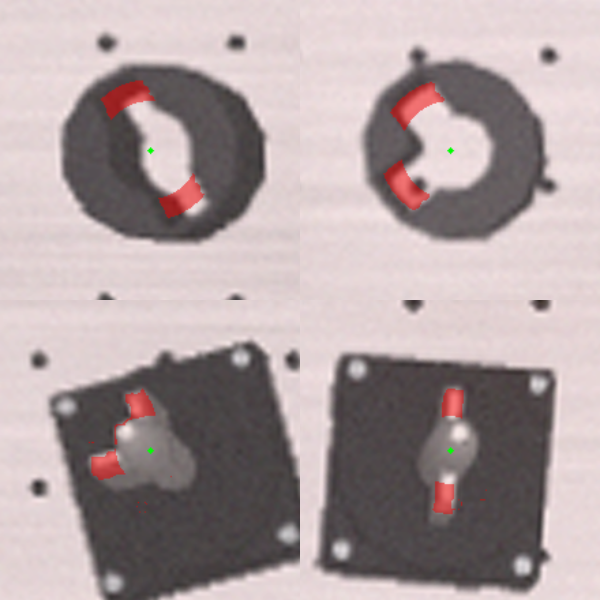

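```bash
cat >> h.py <<'E'
def delta(x,y,z,phi):
    "remaining move in tool axes (mm) and twist (deg) to TCP x,y,z(m) with jaw axis azimuth phi (mod 180)"
    from rig import robot
    o=robot.get_obs();M=R.from_quat(o["tool_rot"]).as_matrix()
    p0=np.degrees(np.arctan2(M[1,1],M[0,1]))
    d=M.T@(np.array([x,y,z])-o["position"])*1000
    tw=-((phi-p0+90)%180-90)
    print("t%.2f"%o["time"],"pos",o["position"].round(4),"phi %.2f"%p0,"q6 %.2f"%o["q"][5],"w %.4f"%o["grip_width"],"F",o["ft_force"].round(1),"| slide",d.round(1),"twist %.1f"%tw)
E
python3 - <<'E'
from h import *
c=load("cam_top0.npz");W=world(c);print(W[150:215,0:48].reshape(-1,3)[W[150:215,0:48,2].ravel()>.01].min(0),W[150:215,0:48].reshape(-1,3).max(0))
c=load("cam_scene0.npz");W=world(c);w=W[160:250,450:].reshape(-1,3);w=w[w[:,2]>.01];print(w.min(0),w.max(0))
delta(.47,-.1,.24,-61)
E
```

```text
[ 0.40913081 -0.06487241  0.01000547] [0.63608918 0.4878552  0.7220738 ]
[ 0.51545059 -0.01286529  0.01000238] [1.0305     0.45230317 0.78667912]
t0.10 pos [ 0.2614 -0.567   0.2387] phi -65.26 q6 -0.18 w 0.0870 F [-0.8 -0.9 -0.3] | slide [ 384.9 -336.9   -0.5] twist -4.3
```

Call:
step_arm --pt "27.5 -24 0" --pt "27.5 -24 0" --pt "27.5 -24 0" --pt "27.5 -24 0" --pt "27.5 -24 0" --pt "27.5 -24 0" --pt "27.5 -24 0" --pt "27.5 -24 0" --pt "27.5 -24 0" --pt "27.5 -24 0" --pt "27.5 -24 0" --pt "27.5 -24 0" --pt "27.5 -24 0" --pt "27.5 -24 0" --pt "0 0 0" --twist '[0, 0, 0, 0, 0, 0, 0, 0, 0, 0, 0, 0, 0, 0, -4.3]' --jaw 87

```text
time: 1.35
position: [0.4718, -0.0957, 0.2394]
tool_rot: [0.967, 0.254, 0.001, -0.001]
ft_force: [0.3, -0.8, -0.1]
grip_width: 0.0872
```

```bash
python3 - <<'E'
from h import *
delta(.4575,.2197,.12,-61)
E
```

```text
t1.35 pos [ 0.4718 -0.0957  0.2394] phi -60.58 q6 0.62 w 0.0872 F [ 0.3 -0.8 -0.1] | slide [ 142.3 -281.5  120.3] twist 0.4
```

Call:
step_arm --pt "14 -28 12" --pt "14 -28 12" --pt "14 -28 12" --pt "14 -28 12" --pt "14 -28 12" --pt "14 -28 12" --pt "14 -28 12" --pt "14 -28 12" --pt "14 -28 12" --pt "14 -28 12" --pt "0 0 0" --pt "0 0 0" --twist '[0.4, 0, 0, 0, 0, 0, 0, 0, 0, 0, 0, 0]'

```text
time: 2.35
position: [0.458, 0.2128, 0.1186]
tool_rot: [0.968, 0.249, -0.001, 0.0]
ft_force: [0.1, -0.3, -0.3]
grip_width: 0.0867
```

```bash
python3 - <<'E'
from h import *
delta(.4575,.2197,.023,-61)
for n in("scene","top"):
    c=robot.camera(n) if 0 else __import__('rig').robot.camera(n)
    cv2.imwrite(f"pics/{n}1.png",c["color"]); np.savez(f"cam_{n}1.npz",**c)
a=[cv2.imread(f"pics/{n}1.png") for n in("scene","top")]
cv2.imwrite("pics/j1.png",np.hstack([cv2.resize(a[0][100:300,250:],(390,300)),cv2.resize(a[1][120:320,0:262],(390,300))]))
E
```

```text
t2.35 pos [0.458  0.2128 0.1186] phi -61.15 q6 1.28 w 0.0867 F [ 0.1 -0.3 -0.3] | slide [ 3.1 -6.3 95.6] twist -0.1
```

View pics/j1.png

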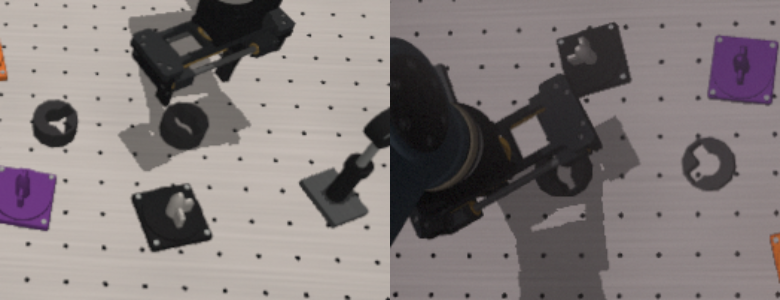

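Call:
step_arm --pt "3 -6 20" --pt "0 0 20" --pt "0 0 20" --pt "0 0 18" --pt "0 0 10" --pt "0 0 7.5" --pt "0 0 0" --pt "0 0 0" --twist '[0, 0, 0, 0, 0, 0, 0, 0]'

```text
time: 3.12
position: [0.4593, 0.2177, 0.0244]
tool_rot: [0.969, 0.247, 0.0, 0.0]
ft_force: [-0.2, 0.6, 0.1]
grip_width: 0.0868
```

```bash
python3 - <<'E'
from h import *
delta(.4575,.2197,.023,-61)
E
```

```text
t3.12 pos [0.4593 0.2177 0.0244] phi -61.41 q6 1.29 w 0.0868 F [-0.2  0.6  0.1] | slide [-0.6 -2.6  1.4] twist -0.4
```

Close on the collar, then lift and look.

Call:
step_arm --pt "-0.5 -2.5 1" --pt "0 0 0" --pt "0 0 0" --pt "0 0 0" --pt "0 0 0" --pt "0 0 0" --pt "0 0 0" --pt "0 0 0" --pt "0 0 0" --twist '[-0.4, 0, 0, 0, 0, 0, 0, 0, 0]' --jaw 50 --force 30

```text
time: 3.87
position: [0.4574, 0.2204, 0.0235]
tool_rot: [0.968, 0.251, 0.0, -0.0]
ft_force: [-1.2, 0.9, 5.2]
grip_width: 0.064
```

```bash
python3 - <<'E'
from h import *
delta(.4575,.2197,.023,-61)
E
```

```text
t3.87 pos [0.4574 0.2204 0.0235] phi -60.95 q6 1.29 w 0.0640 F [-1.2  0.9  5.2] | slide [-0.2  0.7  0.5] twist 0.0
```

Call:
step_arm --pt "0 0 -10" --pt "0 0 -25" --pt "0 0 -30" --pt "0 0 -30" --pt "0 0 -30" --pt "0 0 0" --pt "0 0 0" --pt "0 0 0" --pt "0 0 0" --pt "0 0 0" --pt "0 0 0" --pt "0 0 0" --twist '[0, 0, 0, 0, 0, 7, 7, 7, 7, 6.5, 0, 0]'

```text
time: 4.87
position: [0.4569, 0.22, 0.1481]
tool_rot: [0.999, -0.046, -0.0, 0.0]
ft_force: [0.3, -0.7, -0.7]
grip_width: 0.0639
```

```bash
python3 - <<'E'
from h import *
delta(.5811,-.1586,.15,-95.5)
E
```

```text
t4.87 pos [0.4569 0.22   0.1481] phi -95.29 q6 1.89 w 0.0639 F [ 0.3 -0.7 -0.7] | slide [158.6 365.5  -1.8] twist 0.2
```

Call:
step_arm --pt "13 30 0" --pt "13 30 0" --pt "13 30 0" --pt "13 30 0" --pt "13 30 0" --pt "13 30 0" --pt "13 30 0" --pt "13 30 0" --pt "13 30 0" --pt "13 30 0" --pt "13 30 0" --pt "13 30 0" --pt "0 0 0" --pt "0 0 0" --twist '[0, 0, 0, 0, 0, 0, 0, 0, 0, 0, 0, 0, 0, 0]'

```text
time: 6.03
position: [0.5785, -0.155, 0.1478]
tool_rot: [0.999, -0.048, 0.0, 0.0]
ft_force: [-0.8, 0.6, -1.7]
grip_width: 0.0636
```

```bash
python3 - <<'E'
from h import *
delta(.5811,-.1586,.095,-95.5)
E
```

```text
t6.03 pos [ 0.5785 -0.155   0.1478] phi -95.52 q6 1.22 w 0.0636 F [-0.8  0.6 -1.7] | slide [ 2.9  3.3 52.8] twist -0.0
```

Call:
step_arm --pt "3 3.5 15" --pt "0 0 15" --pt "0 0 10" --pt "0 0 0" --pt "0 0 0" --twist '[0, 0, 0, 0, 0]'

```text
time: 6.45
position: [0.5799, -0.1554, 0.1074]
tool_rot: [0.999, -0.047, -0.001, -0.001]
ft_force: [-0.5, -0.5, -1.3]
grip_width: 0.0637
```

```bash
python3 - <<'E'
from h import *
from rig import robot
delta(.5811,-.1586,.044,-95.5)
for n in("scene","top"):
    c=robot.camera(n); np.savez(f"cam_{n}2.npz",**c); cv2.imwrite(f"pics/{n}2.png",c["color"])
a=[cv2.imread(f"pics/{n}2.png") for n in("scene","top")]
cv2.imwrite("pics/j2.png",np.hstack([cv2.resize(a[0][130:290,120:280],(400,400),interpolation=2),cv2.resize(a[1][80:240,220:380],(400,400),interpolation=2)]))
E
```

```text
t6.45 pos [ 0.5799 -0.1554  0.1074] phi -95.36 q6 1.22 w 0.0637 F [-0.5 -0.5 -1.3] | slide [ 1.6  3.1 63.4] twist 0.1
```

View pics/j2.png

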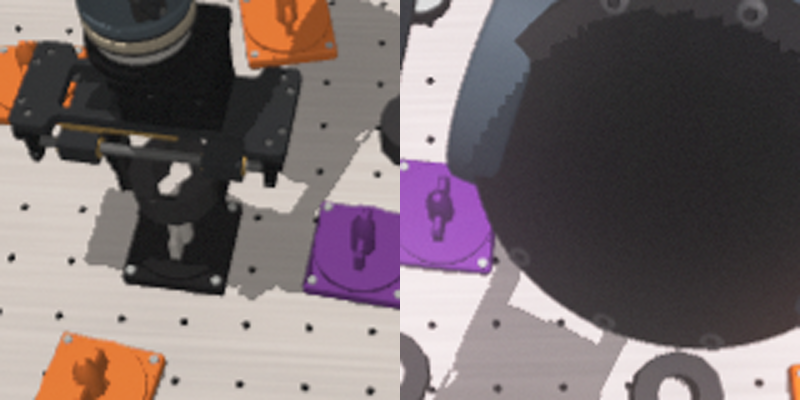

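```bash
python3 - <<'E'
from h import *
delta(.5811,-.1586,.044,-95.5)
c=load("cam_scene2.npz");W=world(c)
s=W[170:225,160:225]; g=s.reshape(-1,3); m=(g[:,2]>.088)&(g[:,2]<.125)
im=c["color"][170:225,160:225].copy(); im=np.clip(im.astype(float)*2.2,0,255).astype(np.uint8)
cv2.imwrite("pics/z2.png",cv2.resize(im,(780,660),interpolation=2))
h=np.histogram(g[:,2],bins=np.arange(0,.2,.004));print(h[0])
E
```

```text
t6.55 pos [ 0.5811 -0.1563  0.1086] phi -95.39 q6 1.22 w 0.0636 F [ 0.1 -0.3 -1.4] | slide [ 0.1  2.3 64.6] twist 0.1
[586 121   5  33  53 211  38   2  10   5   9  11  11   0   0   0   0   0
   0   0   0  18  50  52  53  73  71  65 203 211  18  10  11  11  15  15
   3   3   4   3   3   7  28  39 168 108 170  44  27]
```

View pics/z2.png

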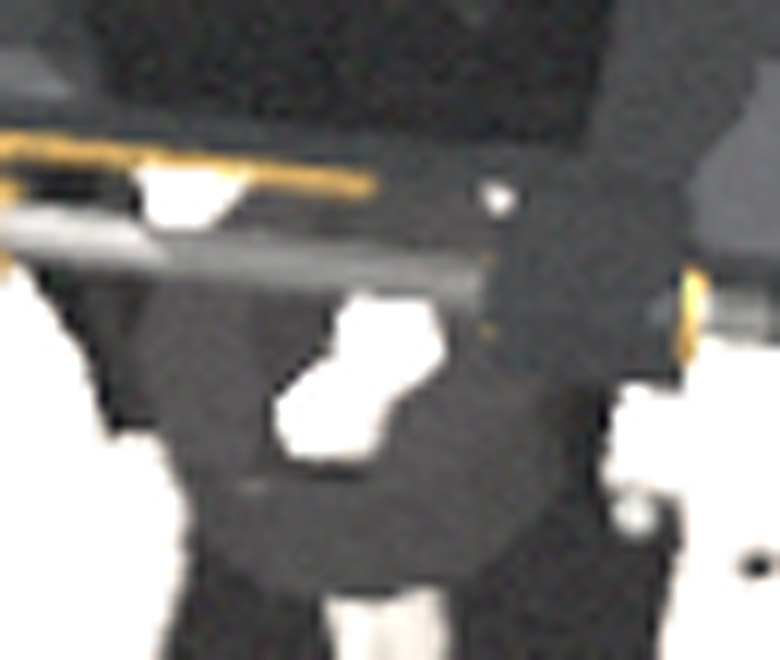

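```bash
python3 - <<'E'
from h import *
c=load("cam_scene2.npz");W=world(c)
g=W.reshape(-1,3);m=(abs(g[:,0]-.581)<.05)&(abs(g[:,1]+.157)<.05)&(g[:,2]>.111)&(g[:,2]<.122)
p=g[m];A=np.c_[p[:,:2]-[.581,-.157],np.ones(len(p))];s=np.linalg.lstsq(A,p[:,2],rcond=None)[0];print(s,p.min(0),p.max(0))
z=s[2]
x,y=.581,-.157
mp=ortho(c,x,y,z)
im=cv2.remap(c["color"],mp,None,cv2.INTER_CUBIC);im=np.clip(im*2.2,0,255).astype(np.uint8)
cv2.circle(im,(110,110),64,(0,255,0),1)
for a in(-5.5,174.5):
    t=np.radians(a);cv2.line(im,(110,110),(int(110-57*np.sin(t)),int(110-57*np.cos(t))),(0,0,255),1)
cv2.imwrite("pics/o2.png",cv2.resize(im,(600,600),interpolation=2))
E
```

```text
[-0.00998204 -0.00518289  0.11601865] [ 0.54828534 -0.19754737  0.11108164] [ 0.61077467 -0.11444057  0.12183278]
```

View pics/o2.png

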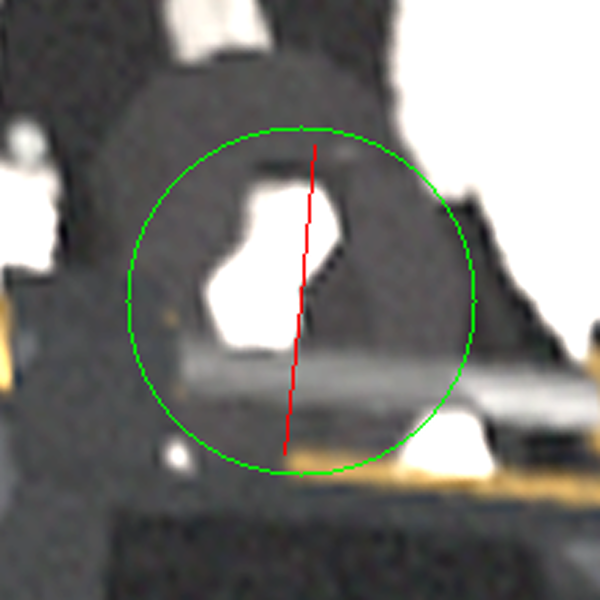

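Call:
step_arm --pt "0 2 5" --pt "0 0 8" --pt "0 0 8" --pt "0 0 6" --pt "0 0 0" --twist '[0, 0, 0, 0, 0]'

```text
time: 6.97
position: [0.5795, -0.1583, 0.0792]
tool_rot: [0.999, -0.048, -0.002, -0.001]
ft_force: [0.1, 0.1, -0.8]
grip_width: 0.0638
```

```bash
python3 - <<'E'
from h import *
delta(.5811,-.1586,.043,-95.5)
E
```

```text
t6.97 pos [ 0.5795 -0.1583  0.0792] phi -95.47 q6 1.21 w 0.0638 F [ 0.1  0.1 -0.8] | slide [ 1.8  0.2 36.2] twist 0.0
```

Call:
step_arm --pt "1 0 5" --pt "0 0 5" --pt "0 0 5" --pt "0 0 5" --pt "0 0 0" --pt "0 0 0" --twist '[0, 0, 0, 0, 0, 0]'

```text
time: 7.47
position: [0.5814, -0.1587, 0.0606]
tool_rot: [0.999, -0.048, -0.0, -0.0]
ft_force: [0.5, -0.3, -1.7]
grip_width: 0.0638
```

```bash
python3 - <<'E'
from h import *
delta(.5811,-.1586,.043,-95.5)
E
```

```text
t7.47 pos [ 0.5814 -0.1587  0.0606] phi -95.46 q6 1.21 w 0.0638 F [ 0.5 -0.3 -1.7] | slide [-0.3 -0.1 17.6] twist 0.0
```

Bottom is at about 38 mm, below the key tops (46 mm), with no contact force: the keys are in. Going on down.

Call:
step_arm --pt "0 0 5" --pt "0 0 5" --pt "0 0 3" --pt "0 0 2" --pt "0 0 1" --pt "0 0 1" --pt "0 0 0" --pt "0 0 0" --twist '[0, 0, 0, 0, 0, 0, 0, 0]'

```text
time: 8.13
position: [0.5818, -0.1589, 0.0441]
tool_rot: [0.999, -0.048, 0.0, 0.0]
ft_force: [0.8, 0.3, -1.8]
grip_width: 0.0638
```

```bash
python3 - <<'E'
from h import *
delta(.5811,-.1586,.043,-95.5)
E
```

```text
t8.13 pos [ 0.5818 -0.1589  0.0441] phi -95.46 q6 1.21 w 0.0638 F [ 0.8  0.3 -1.8] | slide [-0.7 -0.3  1.1] twist 0.0
```

Call:
step_arm --pt "0 0 1" --pt "0 0 1" --pt "0 0 0" --pt "0 0 0" --twist '[0, 0, 0, 0]'

```text
time: 8.47
position: [0.582, -0.159, 0.0436]
tool_rot: [0.999, -0.048, 0.0, 0.0]
ft_force: [-2.3, 0.7, 6.7]
grip_width: 0.064
```

Call:
step_arm --pt "0 0 0" --pt "0 0 0" --pt "0 0 0" --pt "0 0 0" --pt "0 0 -10" --pt "0 0 -25" --pt "0 0 -35" --pt "0 0 -30" --pt "0 0 0" --twist '[0, 0, 0, 0, 0, 0, 0, 0, 0]' --jaw 87

```text
time: 9.22
position: [0.5857, -0.1606, 0.1488]
tool_rot: [0.999, -0.048, 0.006, 0.002]
ft_force: [1.4, -0.3, -0.1]
grip_width: 0.0866
```

```bash
python3 - <<'E'
from h import *
delta(.4618,.0328,.15,-52)
from rig import robot
c=robot.camera("scene");np.savez("cam_scene3.npz",**c);cv2.imwrite("pics/s3.png",cv2.resize(np.clip(c["color"][100:290,60:315]*1.5,0,255).astype(np.uint8),(765,570),interpolation=2))
E
```

```text
t9.22 pos [ 0.5857 -0.1606  0.1488] phi -95.45 q6 1.21 w 0.0866 F [ 1.4 -0.3 -0.1] | slide [-141.6 -180.7   -3.7] twist -43.4
```

View pics/s3.png

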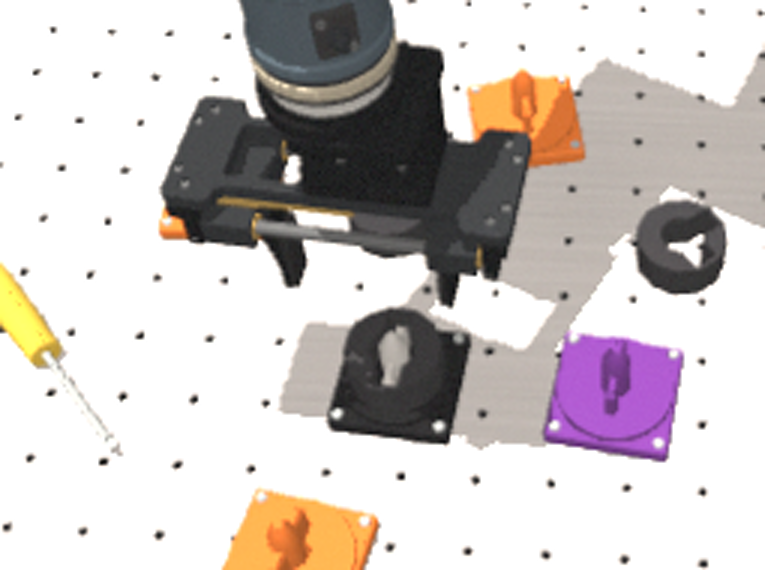

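Call:
step_arm --pt "-17.5 -22.5 0" --pt "-17.5 -22.5 0" --pt "-17.5 -22.5 0" --pt "-17.5 -22.5 0" --pt "-17.5 -22.5 0" --pt "-17.5 -22.5 0" --pt "-17.5 -22.5 0" --pt "-17.5 -22.5 0" --pt "0 0 10" --pt "0 0 10" --pt "0 0 0" --pt "0 0 0" --twist '[0, 0, 0, 0, 0, 0, 0, 0, -6.8, -6.7, 0, 0]'

```text
time: 10.27
position: [0.4586, 0.0338, 0.1213]
tool_rot: [0.998, 0.069, -0.001, -0.0]
ft_force: [-0.7, 0.4, -0.5]
grip_width: 0.0869
```

```bash
python3 - <<'E'
from h import *
delta(.4618,.0328,.023,-82)
E
```

```text
t10.27 pos [0.4586 0.0338 0.1213] phi -82.12 q6 1.26 w 0.0869 F [-0.7  0.4 -0.5] | slide [ 3.3  1.5 98.3] twist -0.1
```

Call:
step_arm --pt "3 1 20" --pt "0 0 20" --pt "0 0 20" --pt "0 0 18" --pt "0 0 12" --pt "0 0 7" --pt "0 0 0" --pt "0 0 0" --twist '[0, 0, 0, 0, 0, 0, 0, 0]'

```text
time: 10.93
position: [0.4628, 0.0328, 0.0251]
tool_rot: [0.998, 0.069, -0.0, -0.0]
ft_force: [0.2, -0.1, 0.8]
grip_width: 0.0871
```

```bash
python3 - <<'E'
from h import *
delta(.4618,.0328,.023,-82)
E
```

```text
t10.93 pos [0.4628 0.0328 0.0251] phi -82.05 q6 1.26 w 0.0871 F [ 0.2 -0.1  0.8] | slide [-1.  -0.1  2.1] twist -0.0
```

Call:
step_arm --pt "-1 0 1.5" --pt "0 0 0" --pt "0 0 0" --pt "0 0 0" --pt "0 0 0" --pt "0 0 0" --pt "0 0 0" --pt "0 0 0" --twist '[0, 0, 0, 0, 0, 0, 0, 0]' --jaw 50

```text
time: 11.6
position: [0.4618, 0.0329, 0.024]
tool_rot: [0.998, 0.07, 0.0, 0.0]
ft_force: [-0.3, 0.1, 6.9]
grip_width: 0.0638
```

```bash
python3 - <<'E'
from h import *
delta(.4618,.0328,.023,-82)
E
```

```text
t11.60 pos [0.4618 0.0329 0.024 ] phi -81.96 q6 1.26 w 0.0638 F [-0.3  0.1  6.9] | slide [-0.1  0.1  1. ] twist 0.0
```

Call:
step_arm --pt "0 0 -10" --pt "0 0 -25" --pt "0 0 -30" --pt "0 0 -30" --pt "0 0 -30" --pt "0 0 0" --pt "0 0 0" --pt "0 0 0" --pt "0 0 0" --pt "0 0 0" --twist '[0, 0, 0, 0, 7, 7, 7, 1, 0, 0]'

```text
time: 12.43
position: [0.461, 0.033, 0.1483]
tool_rot: [0.993, -0.12, -0.001, -0.0]
ft_force: [-0.3, -0.9, -1.6]
grip_width: 0.0637
```

```bash
python3 - <<'E'
from h import *
delta(.6026,.1888,.12,-104)
E
```

```text
t12.43 pos [0.461  0.033  0.1483] phi -103.81 q6 1.64 w 0.0637 F [-0.3 -0.9 -1.6] | slide [ 100.3 -185.1   28.2] twist 0.2
```

Call:
step_arm --pt "12.5 -23 0" --pt "12.5 -23 0" --pt "12.5 -23 0" --pt "12.5 -23 0" --pt "12.5 -23 0" --pt "12.5 -23 0" --pt "12.5 -23 0" --pt "12.5 -23 0" --pt "0 0 10" --pt "0 0 10" --pt "0 0 10" --pt "0 0 10" --pt "0 0 0" --pt "0 0 0" --twist '[0, 0, 0, 0, 0, 0, 0, 0, 0, 0, 0, 0, 0, 0]'

```text
time: 13.6
position: [0.6016, 0.1865, 0.1072]
tool_rot: [0.993, -0.122, -0.002, 0.0]
ft_force: [-0.8, -0.4, -1.6]
grip_width: 0.0639
```

```bash
python3 - <<'E'
from h import *
from rig import robot
delta(.6026,.1888,.043,-104)
c=robot.camera("scene");np.savez("cam_scene4.npz",**c);W=world(c)
x,y=.6026,.1888
g=W.reshape(-1,3);m=(abs(g[:,0]-x)<.05)&(abs(g[:,1]-y)<.05)&(g[:,2]>.111)&(g[:,2]<.122);print(np.median(g[m,2]))
im=cv2.remap(c["color"],ortho(c,x,y,.1155),None,cv2.INTER_CUBIC);im=np.clip(im*2.2,0,255).astype(np.uint8)
cv2.circle(im,(110,110),64,(0,255,0),1)
for a in(16,106):
    t=np.radians(a);cv2.line(im,(110,110),(int(110-57*np.sin(t)),int(110-57*np.cos(t))),(0,0,255),1)
cv2.imwrite("pics/o4.png",np.hstack([cv2.resize(im,(400,400),interpolation=2),cv2.resize(c["color"][130:290,290:450],(400,400))]))
E
```

```text
t13.60 pos [0.6016 0.1865 0.1072] phi -104.00 q6 1.94 w 0.0639 F [-0.8 -0.4 -1.6] | slide [ 0.7 -2.6 64.2] twist -0.0
0.11545874203854078
```

View pics/o4.png

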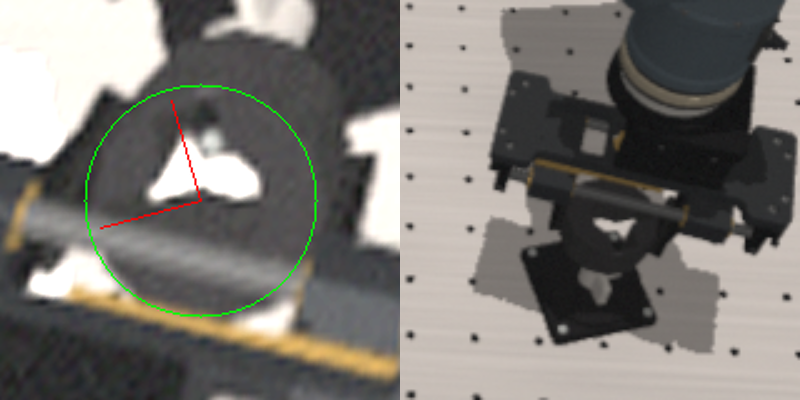

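Call:
step_arm --pt "0.5 -2 5" --pt "0 0 8" --pt "0 0 8" --pt "0 0 6" --pt "0 0 0" --pt "0 0 0" --twist '[0, 0, 0, 0, 0, 0]'

```text
time: 14.15
position: [0.6034, 0.1891, 0.0807]
tool_rot: [0.993, -0.122, -0.001, 0.0]
ft_force: [-0.4, 0.3, -1.7]
grip_width: 0.0636
```

```bash
python3 - <<'E'
from h import *
delta(.6026,.1888,.043,-104)
E
```

```text
t14.15 pos [0.6034 0.1891 0.0807] phi -103.96 q6 1.94 w 0.0636 F [-0.4  0.3 -1.7] | slide [-0.7  0.5 37.7] twist 0.0
```

Call:
step_arm --pt "-0.5 0 5" --pt "0 0 5" --pt "0 0 5" --pt "0 0 5" --pt "0 0 0" --pt "0 0 0" --twist '[0, 0, 0, 0, 0, 0]'

```text
time: 14.65
position: [0.6031, 0.1893, 0.061]
tool_rot: [0.993, -0.122, -0.001, 0.0]
ft_force: [0.3, 0.0, -1.4]
grip_width: 0.0638
```

```bash
python3 - <<'E'
from h import *
delta(.6026,.1888,.043,-104)
E
```

```text
t14.65 pos [0.6031 0.1893 0.061 ] phi -103.96 q6 1.94 w 0.0638 F [ 0.3  0.  -1.4] | slide [-0.4  0.6 18. ] twist 0.0
```

Collar bottom is now below the key tops with no force; going on.

Call:
step_arm --pt "0 0 5" --pt "0 0 5" --pt "0 0 3" --pt "0 0 2" --pt "0 0 1" --pt "0 0 1" --pt "0 0 1" --pt "0 0 0" --pt "0 0 0" --twist '[0, 0, 0, 0, 0, 0, 0, 0, 0]'

```text
time: 15.4
position: [0.6035, 0.1893, 0.0441]
tool_rot: [0.993, -0.121, 0.0, -0.0]
ft_force: [-1.4, -0.6, 2.5]
grip_width: 0.0638
```

Call:
step_arm --pt "0 0 0.7" --pt "0 0 0" --pt "0 0 0" --twist '[0, 0, 0]'

```text
time: 15.65
position: [0.6035, 0.1893, 0.0441]
tool_rot: [0.993, -0.121, 0.0, 0.0]
ft_force: [-2.1, -0.7, 6.9]
grip_width: 0.0632
```

Call:
step_arm --pt "0 0 0" --pt "0 0 0" --pt "0 0 0" --pt "0 0 0" --pt "0 0 -10" --pt "0 0 -25" --pt "0 0 -35" --pt "0 0 -35" --pt "-30 0 -25" --pt "-35 0 0" --pt "-35 0 0" --pt "-35 0 0" --pt "-35 0 0" --pt "0 0 0" --twist '[0, 0, 0, 0, 0, 0, 0, 0, 0, 0, 0, 0, 0, 0]' --jaw 87

```text
time: 16.82
position: [0.4294, 0.2305, 0.1728]
tool_rot: [0.993, -0.12, -0.005, 0.001]
ft_force: [-0.1, -0.6, -0.3]
grip_width: 0.087
```

```bash
python3 - <<'E'
from h import *
from rig import robot
delta(.4,.0,.15,-52)
out=[]
P={"pcor":(.6026,.1888,137,160),"popp":(.5811,-.1586,314,166)}
ims=[]
for n in("scene","top"):
    c=robot.camera(n);np.savez(f"cam_{n}5.npz",**c);W=world(c);g=W.reshape(-1,3)
    for k,(x,y,u,v) in P.items():
        m=(np.hypot(g[:,0]-x,g[:,1]-y)<.036)&(np.hypot(g[:,0]-x,g[:,1]-y)>.015)&(g[:,2]>.047)&(g[:,2]<.08)
        p=g[m]
        if len(p)>20:
            A=np.c_[p[:,:2]-[x,y],np.ones(len(p))];print(n,k,len(p),"plane",np.linalg.lstsq(A,p[:,2],rcond=None)[0].round(4),"circ",cv2.minEnclosingCircle((p[:,:2]*1000).astype(np.float32)))
        im=cv2.remap(c["color"],ortho(c,x,y,.05),None,cv2.INTER_CUBIC)
        ims.append(cv2.resize(np.clip(im*1.8,0,255).astype(np.uint8),(290,290)))
    
cv2.imwrite("pics/fin.png",np.vstack([np.hstack(ims[:2]),np.hstack(ims[2:])]))
cv2.imwrite("pics/fint.png",c["color"])
E
```

```text
t16.82 pos [0.4294 0.2305 0.1728] phi -103.80 q6 2.07 w 0.0870 F [-0.1 -0.6 -0.3] | slide [ 26.6 230.8  23.5] twist -51.8
scene pcor 594 plane [-0.0118 -0.0112  0.0521] circ ((602.3952026367188, 188.9254608154297), 33.63454818725586)
scene popp 534 plane [-0.0113  0.0005  0.052 ] circ ((579.4105834960938, -159.0311279296875), 33.91963195800781)
top pcor 582 plane [-0.0005 -0.0082  0.0499] circ ((604.9310302734375, 188.39219665527344), 33.81405258178711)
top popp 624 plane [ 0.0011 -0.0002  0.05  ] circ ((580.9931640625, -159.561767578125), 33.03413772583008)
```

View pics/fin.png

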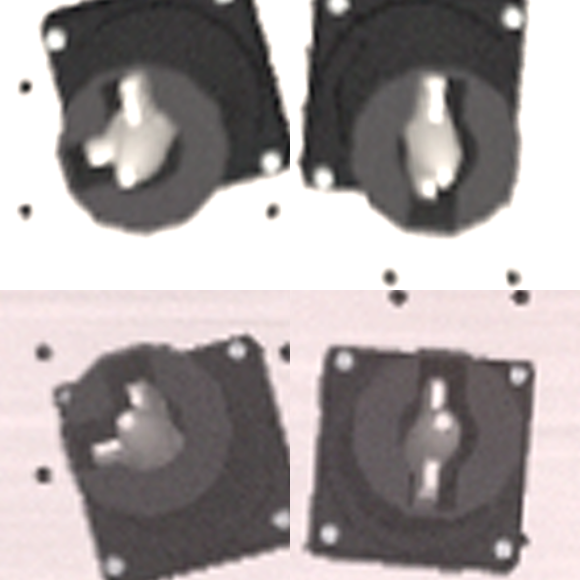

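View pics/fint.png

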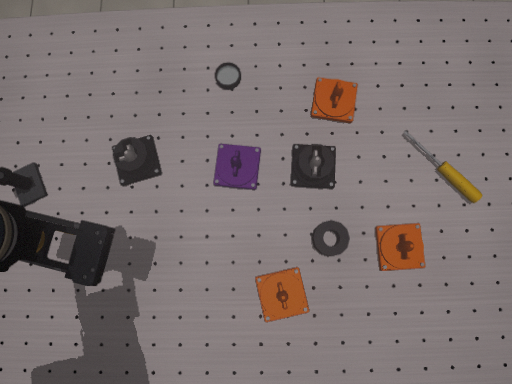

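```bash
python3 -c "
from rig import robot
print(robot.hand_in())"
```

```text
the job is handed in; nothing more can be done
None
```

Both keyed collars are on their matching spindles, released and lying flat. I handed the job in at about 17 s with the arm clear; hand-in reports no verdict.

- **Opposite-keyway collar:** it is on the black spindle with opposite keys, at about (0.581, -0.159).
- **Right-angle collar:** it is on the black spindle with keys at a right angle, at about (0.603, 0.189).
- **Fit:** both went down over the keys with no measured resistance. Seating force was about 7 N each.
- **Last check:** in the top view both top faces lie level at z = 0.050 m, which is the seated height, with the keys visible inside the keyways.
- **Disagreement:** the scene view put the faces about 2 mm higher (0.052 m) with about 1% slope. That is within the calibration error.
- **Left alone:** the plain collar and the orange and purple look-alikes were not touched.

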